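Rouse a lying bottle and stand it on the scale

ROBOT

A 6-joint arm with a two-finger parallel gripper is mounted at the origin on the work surface. World frame = base frame: x ahead of the robot, y to its left, z up, the work surface at z = 0. Lengths are in m, angles in rad, forces in N, time in s.
With the tool pointing down it reaches from about 0.4 to 0.825 m from the base axis. Payload 7 kg.
Tool frame: the origin (TCP) lies between the finger pads; the fingertips stand 17 mm ahead of it and the grasp point (between the pads) lies 2 mm behind it (r.tip_reach is the distance from the TCP to the fingertips, in m); z points along the fingers, y is the line along which they close (so a half turn about z gives the same grasp; the last joint's range is limited). The gripper opens to 85 mm and grips with 20 to 120 N. Pads are 22 mm wide; open, the fingers measure 114 mm over their backs; the gripper's body (76 mm by 85 mm) begins 54 mm behind the grasp point. The pads swing forward as they close: fully open they stand 13 mm farther back than shut.
Start: joints at [1.491, 0.359, 0.012, 0, -1.224, -0.288], TCP at [0.243, 0.63, 0.248] pointing down, gripper open.
Joint ranges: [-3.07, 3.07], [-1.43, 2.12], [-1.02, 1.25], [-3.03, 1.67], [-3.05, -0], [-3.03, 3.03]. Speed limits (rad/s): [2.39, 2.39, 3.01, 3.14, 3.14, 3.14].

INTERFACE

Orientations are given as a unit quaternion [x, y, z, w].
In Python, from workcell import r gives the robot as it stands.
- The arm moves only by the tool step_arm, never from a script. Its argument "motion" is a list that holds one entry, the list of rows, each a list of 6 numbers: the shift along the tool's x, y, z in m, then the turn, a rotation vector about the tool's x, y, z in degrees. A call has exactly 10 rows; each row shifts and turns the commanded pose from where the row before left it, along the tool's axes as they then stand; what a row does not reach is not made up. A row lasts 1/8 s, in which the tool goes at most 62.5 mm and 10.7 degrees, less where a joint would pass 70% of its speed; a pose out of reach is approached as far as the arm can. A call is refused whole if a number of a shift passes 0.0625 or a number of a turn 10.7, either way. A call with a gripper value outside its range is refused whole. "fingers" is the gripper's target within -1 to 1 (fully open at 1, half-way at 0, shut at -1), set as the call begins (left out, the last holds). The fingers move at their own pace and stop on an object; "force" is the grip in N (left out, the last holds). Time passes only in rows, so rows that do not move let the fingers close, or fill a call up. It gives the time, the measured TCP pose, the force, the opening and the grip force at its end, in the units of the state.
- r.get_state(): the state, without advancing time (a new reading comes with each control period).
- r.camera(name): name is "scene" or "top" or "wrist"; returns (picture, depth): 480x640x3 uint8, red, green, blue; 480x640 float32, m along the optical axis (not along the pixel's ray), 0 where there is no reading.
- r.camera_model(name): a dict with "intrinsics" (3x3 intrinsics, pixels), "cam_to_world" (4x4, takes a point from camera to world coordinates); the wrist camera has in their place "hand_eye" (4x4, takes a point from camera to tool coordinates, whose origin is the TCP and whose axes are the flange's). Camera axes: x right, y up, looking along -z (the intrinsics and any distortion apply to the point x, -y, -z); pixel columns grow to the right and rows downward; lengths in m; the calibration is good to about 2 mm. The wrist camera is an equidistant fisheye: a pixel r from the principal point sees the ray r / f radians off the axis. A picture is of the moment at which its call begins: read the wrist's pose just before it. camera_model takes no time and is no camera call.
- r.close_job(): hands the job in; it is judged then, once.
The state is a dict: "clock": time; "joint_pos": joint angles; "qd": joint speeds; "tau": joint torques, N m; "position": TCP position; "ee_rot": TCP orientation; "ft_force": force on the tool from outside, world axes, zero at the start; "ft_torque": the same for the moment, N m; "grip_width": finger opening in m; "finger_force": force on a finger pad.
Only numpy, scipy, OpenCV 4.12 (cv2) and the standard library are available. Lean on these libraries where they do the work, as an engineer would, in place of code of your own. Each camera call takes 0.05 s, during which the arm holds its last target. There are 200 camera calls.

TASK

The closed white squeeze bottle of colour has been lying on its rest and has settled. Turn it upside down, cap pointing down, keep it so for two seconds, then turn it the right way up and stand it gently, base down, with its whole base on the round pan of the scale. Leave the bowl, the jar and the spatula where they are.

Things in the scene. Friction and masses are not known exactly. Their poses are not given: they have to be found in the camera images.
- bottle: closed rigid white plastic bottle with black cap, loose, 150-310 g, 175 mm long: round body 54 mm across up to 145 mm from the base, shoulder tapering to 32 mm at 157 mm, cap 36 mm across to 175 mm. Origin: centre of the base's underside; z runs along the bottle from base to cap; centre of mass about 80 mm along it. At the start it lies level in the rest, base and cap ends overhanging.
- bottle_cap (a point): centre of the flat outer end of the bottle's cap, 175 mm from the base along the bottle's z
- rest: fixed low rest: grey V-trough along its own y, 50 mm long, 50 mm wide, top 52 mm high, on a steel foot 100 (x) by 70 (y) by 8 mm; origin: centre of its underside on the worktop. A bottle lying in it has its axis along the rest's y, 75 mm above the worktop. At the start the cap points to the rest's +y and the trough's middle is 75 to 95 mm from the bottle's base.
- scale: fixed bench scale, white housing 180 mm (x) by 200 mm (y) and 40 mm high, origin at the centre of its underside, round steel pan on top; the pan does not give
- pan (a point): centre of the upper face of the scale's round pan, 150 mm across and flat, 55 mm above the worktop
- bowl: loose green plastic mixing bowl, 130 mm across, 60 mm high, bystander; origin at the centre of its underside
- jar: loose amber glass jar with a steel lid, standing, 66 mm across, 110 mm high, bystander; origin at the centre of its underside
- spatula: loose spatula lying flat on the worktop, 200 mm long, bystander; origin near its middle, x along it
Things that resemble listed ones, but are neither listed nor needed, are in the scene too. Of the things shaped like the bottle, the white one is meant.

How it is judged:
By the outcome, as a careful person would: the job done as asked, in the order asked, and still so for the second after the job is handed in, with the robot touching nothing.
It also fails if it takes over 64 s, if anything falls off the work surface, if the arm or the gripper's body presses on something with over 40 N, if the wrist force passes 120 N, or if a joint passes its speed limit or range.

## Working session

There is one attempt and no reset: what is moved stays moved. The work goes in short steps, Python scripts to look and compute and a tool call to move; the robot and the scene stay as the last step left them, time stands still between calls to the robot, and variables do not carry over. Pictures are saved under pics/ and viewed, at most 13 in all, crops included, and the job is handed in when it is done.

Besides the shell and the picture viewer there is one more tool, called after "Request:" as name(argument=value, ...) on one line, values as JSON. step_arm: Moves the arm, as the interface text tells. Its arguments: {"type":"object","properties":{"motion":{"type":"array","items":{"type":"array","items":{"type":"array","items":{"type":"number"}}}},"fingers":{"type":"number"},"force":{"type":"number"}},"required":["motion"]}

```bash
mkdir -p pics; ls; python3 - <<'E'
from workcell import r
import cv2,numpy as np
s=r.get_state();print({k:np.round(v,3).tolist() for k,v in s.items()},r.tip_reach)
for n in("top","scene"):
    p,d=r.camera(n);cv2.imwrite(f"pics/{n}0.png",p[:,:,::-1]);np.save(f"pics/{n}0.npy",d);m=r.camera_model(n);print(n,{k:np.round(v,4).tolist() if not isinstance(v,str) else v for k,v in m.items()},d.min(),d.max())
E
```

```text
pics
{'clock': 0.0, 'joint_pos': [1.491, 0.359, 0.011, -0.0, -1.224, -0.288], 'qd': [-0.001, -0.001, -0.0, 0.0, 0.002, 0.001], 'tau': [-0.002, -58.332, 29.342, 6.936, -0.006, 0.0], 'position': [0.243, 0.629, 0.247], 'ee_rot': [0.983, -0.183, -0.0, 0.001], 'ft_force': [0.399, 0.585, -0.361], 'ft_torque': [0.017, -0.031, 0.018], 'finger_force': 0.0, 'grip_width': 0.086} 0.017
top {'intrinsics': [[540.3974, 0.0, 318.8847], [0.0, 540.3974, 234.9701], [0.0, 0.0, 1.0]], 'cam_to_world': [[-0.0299, 0.9909, -0.1309, 0.3079], [-0.9995, -0.0306, -0.0033, -0.0555], [-0.0073, 0.1307, 0.9914, 1.6155], [0.0, 0.0, 0.0, 1.0]]} 0.0 2.5661166
scene {'intrinsics': [[597.8086, 0.0, 324.8681], [0.0, 597.8086, 235.6067], [0.0, 0.0, 1.0]], 'cam_to_world': [[-0.2434, -0.6029, 0.7598, 1.7794], [0.9697, -0.1689, 0.1766, 0.2193], [0.0219, 0.7798, 0.6257, 1.1266], [0.0, 0.0, 0.0, 1.0]]} 0.0 3.9997432
```

View pics/top0.png

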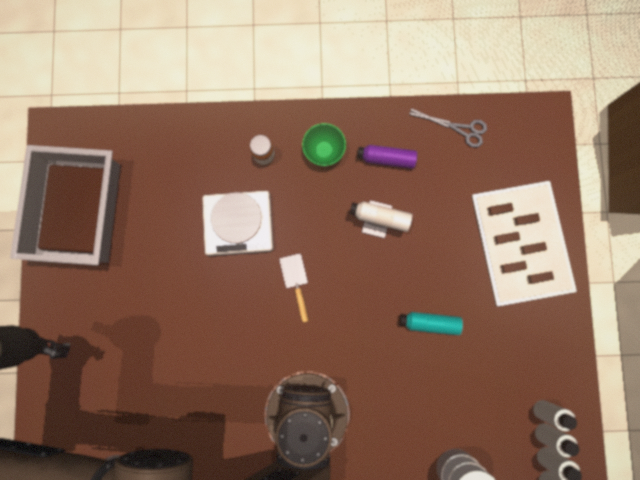

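View pics/scene0.png

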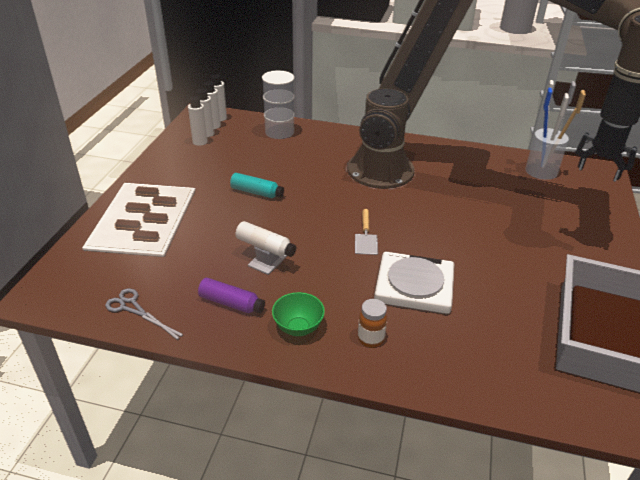

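Bottle-shaped things in the top view are the white one on the grey rest (382,216), a purple one (388,156), a teal one (432,324) and white standing ones at (560,420). Only the one at (382,216) is white, lying on the rest, with its black cap at left (354,211). The pan is at (236,217), the bowl (324,146), the jar (261,150) and the spatula (297,285). Next I measure these and confirm with a crop.

```bash
cat > h.py <<'E'
from workcell import r
import cv2,numpy as np
from scipy.spatial.transform import Rotation as R
def ray(n,uv,z):
    m=r.camera_model(n);K=m["intrinsics"];T=np.array(m["cam_to_world"]);uv=np.atleast_2d(uv).astype(float)
    K=np.array(K)
    d=np.c_[(uv[:,0]-K[0,2])/K[0,0],-(uv[:,1]-K[1,2])/K[1,1],-np.ones(len(uv))]@T[:3,:3].T
    o=T[:3,3];return o+d*((z-o[2])/d[:,2])[:,None]
def cloud(n,d):
    m=r.camera_model(n);K=np.array(m["intrinsics"]);T=np.array(m["cam_to_world"])
    v,u=np.mgrid[:480,:640];P=np.stack([(u-K[0,2])/K[0,0]*d,-(v-K[1,2])/K[1,1]*d,-d],-1)
    return P@T[:3,:3].T+T[:3,3]
E
python3 - <<'E'
from h import *
for n in("top","scene"):
    im=cv2.imread(f"pics/{n}0.png");P=cloud(n,np.load(f"pics/{n}0.npy"))
    hsv=cv2.cvtColor(im,cv2.COLOR_BGR2HSV);
    x,y,w,h=(340,190,85,55) if n=="top" else (225,210,80,70)
    ok=np.zeros((480,640),bool);ok[y:y+h,x:x+w]=1
    M=ok&(P[...,2]>.055)&(P[...,2]<.12)
    q=P[M];c=np.median(q,0);a=np.linalg.svd((q-q.mean(0))[:,:2],full_matrices=False)[2][0];a*=np.sign(a[1])
    t=(q[:,:2]-c[:2])@a;b=(q[:,:2]-c[:2])@[-a[1],a[0]]
    f=lambda p:np.percentile(p,[1,50,99]).round(4)
    print(n,M.sum(),c.round(4),"axis",a.round(4),f(t),f(b),f(q[:,2]), "ends",c[:2]+a*t.min(),c[:2]+a*t.max())
    # pan
    M=np.zeros((480,640),np.uint8);x,y,w,h=(195,185,85,75) if n=="top" else (370,240,90,75)
    M[y:y+h,x:x+w]=(abs(P[y:y+h,x:x+w,2]-.055)<.005)*255
    q=P[M>0];print("pan",len(q),q.mean(0).round(4),np.ptp(q,0).round(3))
    M=np.zeros((480,640),bool);M[y:y+h,x:x+w]=abs(P[y:y+h,x:x+w,2]-.04)<.005
    if M.any(): print("housing",cv2.minAreaRect(P[M][:,:2].astype(np.float32)))
top=cv2.imread("pics/top0.png");sc=cv2.imread("pics/scene0.png")
g=np.hstack([cv2.resize(top[185:250,195:425],None,fx=2,fy=2*1.0),]);
a=cv2.resize(top[180:255,335:425],(400,333));b=cv2.resize(sc[205:280,220:310],(400,333));cv2.imwrite("pics/crop.png",np.hstack([a,b]))
# silhouettes
hsv=cv2.cvtColor(top,cv2.COLOR_BGR2HSV);print("ray px pan",ray("top",[236,217],.055),"base",ray("top",[411,221],.075),"cap",ray("top",[351,210],.075))
P=cloud("top",np.load("pics/top0.npy"))
for nm,(u,v) in dict(bowl=(324,146),jar=(261,145),spat=(297,285),purple=(388,156)).items(): print(nm,P[v,u].round(3))
E
```

```text
top 1109 [ 0.5604 -0.2288  0.0957] axis [0.28 0.96] [-0.0818 -0.0002  0.0887] [-0.0289  0.0006  0.023 ] [0.059  0.0957 0.1072] ends [ 0.5369422  -0.30935664] [ 0.58590207 -0.14151321]
pan 1686 [0.5754 0.1924 0.0546] [0.162 0.148 0.01 ]
housing ((0.5632033944129944, 0.19207483530044556), (0.17958886921405792, 0.19870084524154663), 2.4045233726501465)
scene 1171 [ 0.5824 -0.229   0.0918] axis [0.2411 0.9705] [-0.0907 -0.0006  0.0832] [-0.0147 -0.0016  0.0324] [0.0575 0.0918 0.1068] ends [ 0.55981826 -0.32005078] [ 0.60309816 -0.14586084]
pan 1624 [0.5803 0.1899 0.0557] [0.154 0.148 0.01 ]
housing ((0.5682435631752014, 0.18929219245910645), (0.18490959703922272, 0.19905363023281097), 2.681450843811035)
ray px pan [[0.57450643 0.1907063  0.055     ]] base [[ 0.54369188 -0.316972    0.075     ]] cap [[ 0.58123618 -0.14543683  0.075     ]]
bowl [ 0.796 -0.074  0.005]
jar [0.774 0.109 0.104]
spat [0.373 0.019 0.005]
purple [ 0.746 -0.264  0.047]
```

View pics/crop.png

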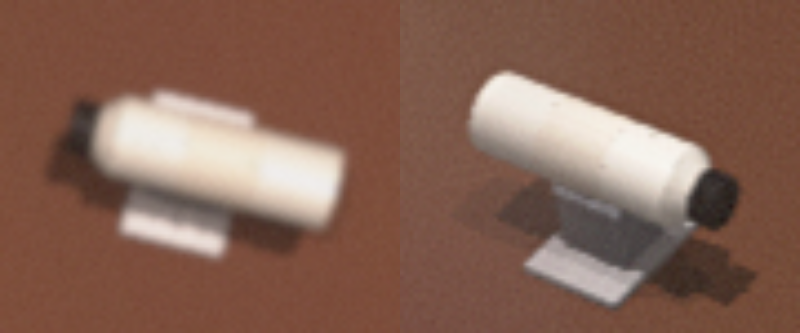

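The crop confirms it: the white bottle lies in the grey trough with its black cap toward +y. Its base is near (0.544,-0.317) and its cap near (0.581,-0.145). Now I move above it.

Request:
step_arm(motion=[[[0.02,0.022,0,0,0,0],[0.038,0.043,0,0,0,0],[0.038,0.043,0,0,0,0],[0.038,0.043,0,0,0,0],[0.038,0.043,0,0,0,0],[0.038,0.043,0,0,0,0],[0.038,0.043,0,0,0,0],[0.038,0.043,0,0,0,0],[0.038,0.043,0,0,0,0],[0.038,0.043,0,0,0,0]]], fingers=1)

```text
clock: 1.35
position: [0.4336, 0.1162, 0.2484]
ee_rot: [0.983, -0.183, 0.0, -0.0]
ft_force: [1.1, 0.8, 0.4]
grip_width: 0.0854
finger_force: 0.0
```

Request:
step_arm(motion=[[[0.038,0.043,0,0,0,0],[0.038,0.043,0,0,0,0],[0.038,0.043,0,0,0,0],[0.038,0.043,0,0,0,0],[0.038,0.043,0,0,0,0],[0.038,0.043,0,0,0,0],[0,0,0,0,0,10.2],[0,0,0,0,0,10.2],[0,0,0,0,0,10.2],[0,0,0,0,0,10.2]]])

```text
clock: 2.6
position: [0.5531, -0.2048, 0.2478]
ee_rot: [0.856, -0.517, -0.0, 0.0]
ft_force: [0.1, 0.7, 0.2]
grip_width: 0.0849
finger_force: 0.0
```

Request:
step_arm(motion=[[[0,0,0,0,0,10.2],[0,0,0,0,0,10.2],[0,0,0,0,0,10.2],[0,0,0,0,0,10.2],[0,0,0,0,0,0],[0,0,0,0,0,0],[0,0,0,0,0,0],[0,0,0,0,0,0],[0,0,0,0,0,0],[0,0,0,0,0,0]]])

```text
clock: 3.85
position: [0.5534, -0.2047, 0.2483]
ee_rot: [-0.625, 0.781, -0.0, 0.0]
ft_force: [-0.4, 0.6, 1.3]
grip_width: 0.0852
finger_force: 0.0
```

```bash
cat >> h.py <<'E'
def st():
    s=r.get_state();T=R.from_quat(s["ee_rot"]).as_matrix()
    print("t",round(s["clock"],2),"p",np.round(s["position"],4),"x",T[:,0].round(3),"y",T[:,1].round(3),"z",T[:,2].round(3),"q",np.round(s["joint_pos"],3),"F",np.round(s["ft_force"],1),"w",round(float(s["grip_width"]),4),"g",round(float(s["finger_force"]),1))
    with open("log.txt","a") as f: f.write(" ".join(map(str,[*s["joint_pos"],*s["position"],*s["ee_rot"]]))+"\n")
    return np.array(s["position"]),T
def wray(uv,p,T,z):
    m=r.camera_model("wrist");K=np.array(m["intrinsics"]);H=np.array(m["hand_eye"]);uv=np.atleast_2d(uv).astype(float)
    a=(uv-[K[0,2],K[1,2]])/K[0,0];th=np.linalg.norm(a,axis=1,keepdims=True)
    e=a/th;d=np.c_[e[:,:1]*np.sin(th),-e[:,1:]*np.sin(th),-np.cos(th)]
    d=d@H[:3,:3].T@T.T;o=p+T@H[:3,3];return o+d*((z-o[2])/d[:,2])[:,None]
E
python3 - <<'E'
from h import *
p,T=st();im,d=r.camera("wrist");cv2.imwrite("pics/w1.png",im[:,:,::-1])
np.savez("pics/w1.npz",p=p,T=T)
m=r.camera_model("wrist");print(m)
E
```

```text
t 3.85 p [ 0.5534 -0.2047  0.2483] x [-0.219 -0.976 -0.   ] y [-0.976  0.219 -0.   ] z [ 0. -0. -1.] q [-0.023  0.22  -0.182  0.    -1.169 -0.198] F [-0.4  0.6  1.3] w 0.0852 g 0.0
{'intrinsics': array([[371.64829954,   0.        , 325.21946376],
       [  0.        , 371.64829954, 237.44769781],
       [  0.        ,   0.        ,   1.        ]]), 'hand_eye': array([[ 4.17794029e-04,  9.60711617e-01,  2.77548221e-01,
         7.08985673e-02],
       [ 9.99999842e-01, -2.96995675e-04, -4.77274785e-04,
         3.93084843e-04],
       [-3.76092809e-04,  2.77548376e-01, -9.60711589e-01,
        -1.25037486e-01],
       [ 0.00000000e+00,  0.00000000e+00,  0.00000000e+00,
         1.00000000e+00]])}
```

View pics/w1.png

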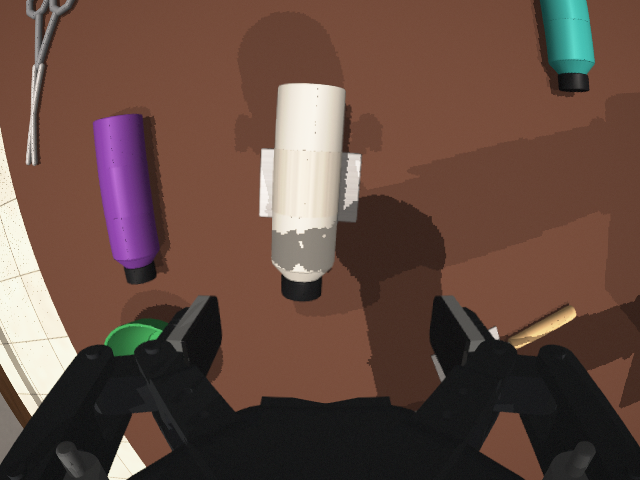

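The wrist view shows the white bottle with its base edge at (277–345, 87), body sides at (272/336, 260) and cap end at (302, 298). The rest is underneath, and the purple and teal bottles are to the sides. Next I measure the axis.

```bash
python3 - <<'E'
from h import *
z=np.load("pics/w1.npz");p,T=z["p"],z["T"]
im=cv2.imread("pics/w1.png");hsv=cv2.cvtColor(im,cv2.COLOR_BGR2HSV)
M=(hsv[...,1]<75)&(hsv[...,2]>90)
C=[]
for v in list(range(95,145,5))+list(range(235,262,4)):
    u=np.where(M[v,255:365])[0]+255
    e=wray([[u.min(),v],[u.max(),v]],p,T,.075)   # bottle edges
    C.append(e.mean(0));
    if v%15==5 or v>250: print(v,u.min(),u.max(),np.linalg.norm(e[1]-e[0]).round(4))
C=np.array(C);a=np.linalg.svd(C-C.mean(0))[2][0];a*=np.sign(a[1]);print("axis",a.round(4),"resid",np.abs((C-C.mean(0))@[-a[1],a[0],0]).max())
# top of base edge z=.102, cap end: far lower edge visible ~ z=.075+...
b=wray([[311,85]],p,T,.102)[0];c=wray([[302,299]],p,T,.075)[0];print("base",b,"cap",c,"len",np.linalg.norm((b-c)[:2]))
x0=C.mean(0)
base=x0+a*((b-x0)@a);cap=x0+a*((c-x0)@a)
g=(base+cap)/2;print("base",base,"mid(87.5)",g)
D=np.r_[g[:2]-p[:2],.076-p[2]];print("shift tool",(T.T@D).round(4),"yaw err deg",np.degrees(np.arctan2(*( (T.T@-a)[[1,0]]))).round(2))
E
```

```text
95 277 345 0.0538
110 276 344 0.0539
125 276 343 0.0532
140 275 342 0.0534
251 272 334 0.0527
255 272 334 0.0529
259 272 333 0.0522
axis [ 0.2761  0.9611 -0.    ] resid 0.00030391321922122586
base [ 0.53965127 -0.31039599  0.102     ] cap [ 0.58880733 -0.1387033   0.075     ] len 0.17859086809643515
base [ 0.54053396 -0.31064952  0.075     ] mid(87.5) [ 0.56518462 -0.22482403  0.075     ]
shift tool [ 0.017  -0.0159  0.1723] yaw err deg 3.37
```

Request:
step_arm(motion=[[[0.009,-0.008,0,0,0,0],[0.008,-0.008,0,0,0,0],[0,0,0.01,0,0,3.4],[0,0,0.03,0,0,0],[0,0,0.03,0,0,0],[0,0,0.03,0,0,0],[0,0,0.03,0,0,0],[0,0,0.02,0,0,0],[0,0,0.015,0,0,0],[0,0,0.007,0,0,0]]])

```text
clock: 5.15
position: [0.5653, -0.2252, 0.0754]
ee_rot: [-0.601, 0.799, 0.0, -0.0]
ft_force: [-0.7, 0.1, 0.3]
grip_width: 0.0858
finger_force: 0.0
```

```bash
python3 - <<'E'
from h import *
p,T=st();im,d=r.camera("wrist");cv2.imwrite("pics/w2.png",im[:,:,::-1])
E
```

```text
t 5.15 p [ 0.5653 -0.2252  0.0754] x [-0.277 -0.961  0.   ] y [-0.961  0.277  0.001] z [-0.001 -0.    -1.   ] q [-0.058  0.412 -0.345  0.    -0.815 -0.223] F [-0.7  0.1  0.3] w 0.0858 g 0.0
```

View pics/w2.png

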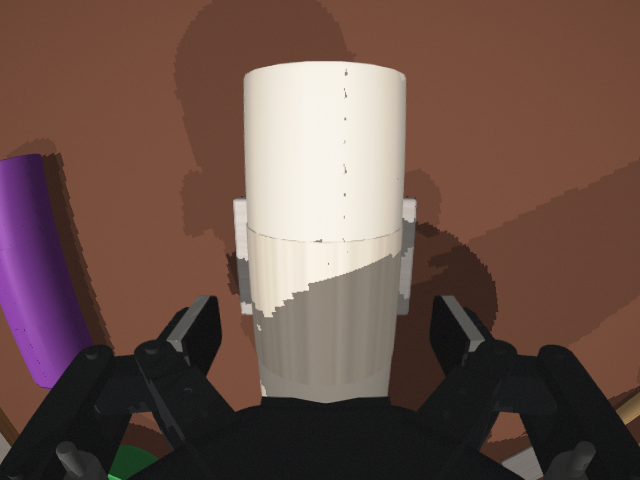

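The bottle, at columns 250–405, is centred between the open fingers at 215 and 435. Closing.

Request:
step_arm(motion=[[[0,0,0,0,0,0],[0,0,0,0,0,0],[0,0,0,0,0,0],[0,0,0,0,0,0],[0,0,0,0,0,0],[0,0,0,0,0,0],[0,0,0,0,0,0],[0,0,0,0,0,0],[0,0,0,0,0,0],[0,0,0,0,0,0]]], fingers=-1, force=60)

```text
clock: 6.45
position: [0.5658, -0.2249, 0.0776]
ee_rot: [-0.601, 0.799, -0.001, 0.001]
ft_force: [-2.0, 0.5, 5.5]
grip_width: 0.0522
finger_force: 62.5
```

Request:
step_arm(motion=[[[0,0,-0.005,0,0,0],[0,0,-0.01,0,0,0],[0,0,-0.02,0,0,0],[0,0,-0.03,0,0,0],[0,0,-0.035,0,0,0],[0,0,-0.035,0,0,0],[0,0,-0.035,0,0,0],[0,0,-0.035,0,0,0],[0,0,-0.025,0,0,0],[0,0,-0.01,0,0,0]]])

```text
clock: 7.7
position: [0.5656, -0.2248, 0.3183]
ee_rot: [-0.601, 0.799, -0.001, 0.001]
ft_force: [-0.2, -0.2, -2.0]
grip_width: 0.0524
finger_force: 63.2
```

```bash
python3 - <<'E'
from h import *
st()
E
```

```text
t 7.7 p [ 0.5656 -0.2248  0.3183] x [-0.277 -0.961 -0.001] y [-0.961  0.277 -0.003] z [ 0.003 -0.    -1.   ] q [-0.058  0.212 -0.032  0.    -1.324 -0.223] F [-0.2 -0.2 -2. ] w 0.0524 g 63.2
```

Request:
step_arm(motion=[[[0,0,0,0,5,0],[0,0,0,0,10,0],[0,0,0,0,10,0],[0,0,0,0,10,0],[0,0,0,0,10,0],[0,0,0,0,10,0],[0,0,0,0,10,0],[0,0,0,0,10,0],[0,0,0,0,10,0],[0,0,0,0,5,0]]])

```text
clock: 8.95
position: [0.5655, -0.2244, 0.3141]
ee_rot: [0.426, -0.562, 0.426, 0.567]
ft_force: [0.3, -0.1, -2.4]
grip_width: 0.0524
finger_force: 63.4
```

```bash
python3 - <<'E'
from h import *
st()
E
```

```text
t 8.95 p [ 0.5655 -0.2244  0.3141] x [0.005 0.004 1.   ] y [-0.961  0.275  0.004] z [-0.275 -0.961  0.005] q [ 0.332  0.621 -0.584  0.993 -1.782 -1.263] F [ 0.3 -0.1 -2.4] w 0.0524 g 63.4
```

Request:
step_arm(motion=[[[0,0,0,0,0,0],[0,0,0,0,0,0],[0,0,0,0,0,0],[0,0,0,0,0,0],[0,0,0,0,0,0],[0,0,0,0,0,0],[0,0,0,0,0,0],[0,0,0,0,0,0],[0,0,0,0,0,0],[0,0,0,0,0,0]]])

```text
clock: 10.2
position: [0.5653, -0.2248, 0.3163]
ee_rot: [0.425, -0.565, 0.425, 0.565]
ft_force: [-0.4, -0.1, -4.0]
grip_width: 0.052
finger_force: 63.4
```

Request:
step_arm(motion=[[[0,0,0,0,0,0],[0,0,0,0,0,0],[0,0,0,0,0,0],[0,0,0,0,0,0],[0,0,0,0,0,0],[0,0,0,0,0,0],[0,0,0,0,0,0],[0,0,0,0,0,0],[0,0,0,0,0,0],[0,0,0,0,0,0]]])

```text
clock: 11.45
position: [0.5653, -0.2248, 0.3163]
ee_rot: [0.425, -0.565, 0.425, 0.565]
ft_force: [-0.2, -1.3, -3.0]
grip_width: 0.0522
finger_force: 63.4
```

```bash
python3 - <<'E'
from h import *
st();im,d=r.camera("scene");cv2.imwrite("pics/s2.png",im[:,:,::-1])
E
```

```text
t 11.45 p [ 0.5653 -0.2248  0.3163] x [ 0. -0.  1.] y [-0.961  0.277  0.   ] z [-0.277 -0.961  0.   ] q [ 0.332  0.616 -0.582  0.992 -1.782 -1.261] F [-0.2 -1.3 -3. ] w 0.0522 g 63.4
```

View pics/s2.png

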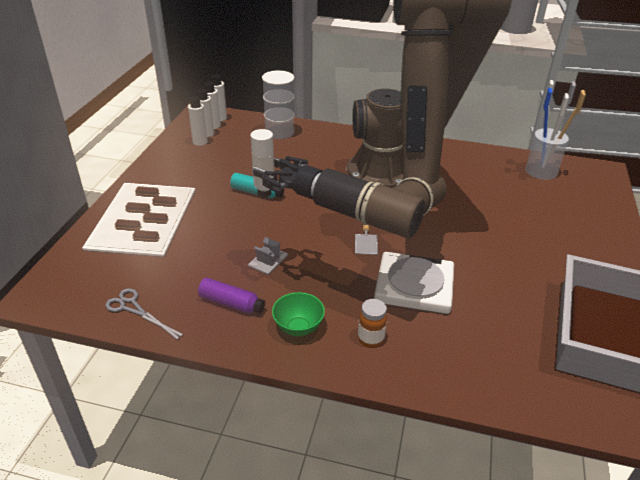

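The scene view shows the bottle at (262,160) gripped base up, cap pointing down, and it was held so for about 2.5 s. Next I fit a quick kinematic model from the logged poses, to check the reach for the cap-up pose at the pan.

```bash
cat > fk.py <<'E'
from h import *
from scipy.optimize import least_squares
def wc(q,k):
    a1,a2,d4,e,d1,s,L,q10=k;D=q[1]-q[2];c,sn=np.cos(q[0]+q10),np.sin(q[0]+q10)
    rho=a1+a2*np.sin(q[1])+d4*np.cos(D)+e*np.sin(D);z=d1+a2*np.cos(q[1])-d4*np.sin(D)+e*np.cos(D)
    return np.array([c*rho-sn*s,sn*rho+c*s,z])
E
python3 - <<'E'
from fk import *
A=np.loadtxt("log.txt");
A=np.vstack([A,[1.491,.359,.0115,0,-1.224,-.288,.243,.6295,.2477,.983,-.183,0,.001]])
def f(k): return np.r_[np.concatenate([wc(a[:6],k)+k[6]*R.from_quat(a[9:]).as_matrix()[:,2]-a[6:9] for a in A]),.02*(k-k0)]
k0=np.array([0,.4,.4,0,.3,0,.25,0.]);
o=least_squares(f,k0);print(o.x.round(4),np.abs(f(o.x)[:3*len(A)]).max());np.save("k.npy",o.x)
k=o.x
for a in A: print("W",wc(a[:6],k).round(3),"forearm decl",round(np.degrees(a[1]-a[2]),1))
# candidates: pan pose, tool heading phi (deg) horizontal
pan=np.array([.577,.191,.145])
for phi in (-120,-106,-90,-74,45,60,74,90,106,120,135,160,180):
    t=np.array([np.cos(np.radians(phi)),np.sin(np.radians(phi)),0]);W=pan-k[6]*t
    for h in(0,.12):
        s=least_squares(lambda q:wc(q,k)-W-[0,0,h],[.0,.5,-.4],bounds=([-3.07,-1.43,-1.02],[3.07,2.12,1.25]));q=s.x;D=q[1]-q[2];hd=q[0]+k[7]
        f_=np.array([np.cos(hd)*np.cos(D),np.sin(hd)*np.cos(D),-np.sin(D)]);dn=np.array([-np.cos(hd)*np.sin(D),-np.sin(hd)*np.sin(D),-np.cos(D)]);lat=np.cross(dn,f_)
        print(phi,h,W.round(3),q.round(2),"err",np.linalg.norm(s.fun).round(3),"j5",round(-np.arccos(t@f_),2),"j4~",round(np.arctan2(t@lat,t@dn),2))
E
```

```text
[ 0.1519  0.7192  0.2855 -0.0785  0.0076 -0.2134  0.2733  0.047 ] 0.06483403656893366
W [ 0.546 -0.201  0.526] forearm decl 23.0
W [ 0.591 -0.22   0.414] forearm decl 43.4
W [ 0.559 -0.219  0.565] forearm decl 14.0
W [0.636 0.024 0.298] forearm decl 69.1
W [0.635 0.023 0.3  ] forearm decl 68.7
W [0.235 0.639 0.51 ] forearm decl 19.9
-120 0 [0.714 0.428 0.145] [ 0.75  0.94 -0.12] err 0.0 j5 -2.07 j4~ 0.28
-120 0.12 [0.714 0.428 0.145] [ 0.75  0.78 -0.  ] err 0.0 j5 -2.33 j4~ 0.35
-106 0 [0.652 0.454 0.145] [ 0.83  0.93 -0.25] err 0.0 j5 -1.93 j4~ 0.44
-106 0.12 [0.652 0.454 0.145] [ 0.83  0.75 -0.12] err 0.0 j5 -2.2 j4~ 0.52
-90 0 [0.577 0.464 0.145] [ 0.92  0.92 -0.44] err 0.0 j5 -1.74 j4~ 0.61
-90 0.12 [0.577 0.464 0.145] [ 0.92  0.72 -0.3 ] err 0.0 j5 -2.02 j4~ 0.68
-74 0 [0.502 0.454 0.145] [ 1.01  0.95 -0.68] err 0.0 j5 -1.53 j4~ 0.79
-74 0.12 [0.502 0.454 0.145] [ 1.01  0.7  -0.51] err 0.0 j5 -1.82 j4~ 0.83
45 0 [ 0.384 -0.002  0.145] [ 0.34  0.79 -1.02] err 0.209 j5 -1.79 j4~ -2.73
45 0.12 [ 0.384 -0.002  0.145] [ 0.42  0.45 -1.02] err 0.129 j5 -1.47 j4~ -2.82
60 0 [ 0.44  -0.0
[... 501 characters left out ...]
rr 0.0 j5 -1.56 j4~ -1.51
106 0.12 [ 0.652 -0.072  0.145] [ 0.17  0.69 -0.58] err 0.0 j5 -1.59 j4~ -1.52
120 0 [ 0.714 -0.046  0.145] [ 0.19  0.93 -0.53] err 0.0 j5 -1.6 j4~ -1.29
120 0.12 [ 0.714 -0.046  0.145] [ 0.19  0.71 -0.38] err 0.0 j5 -1.7 j4~ -1.32
135 0 [ 0.77  -0.002  0.145] [ 0.23  0.92 -0.33] err 0.0 j5 -1.72 j4~ -1.08
135 0.12 [ 0.77  -0.002  0.145] [ 0.23  0.73 -0.2 ] err 0.0 j5 -1.86 j4~ -1.15
160 0 [0.834 0.098 0.145] [ 0.33  0.94 -0.09] err 0.0 j5 -1.96 j4~ -0.8
160 0.12 [0.834 0.098 0.145] [0.33 0.78 0.02] err 0.0 j5 -2.15 j4~ -0.91
180 0 [0.85  0.191 0.145] [0.42 0.96 0.02] err 0.0 j5 -2.13 j4~ -0.56
180 0.12 [0.85  0.191 0.145] [0.42 0.81 0.13] err 0.0 j5 -2.34 j4~ -0.68
```

The simple model fits poorly (65 mm). The safest choice is to keep this wrist branch, turn joint 6 by 180° for cap up, and come to the pan with the tool pointing right and back (heading about -130°), clear of the jar and tray.

Request:
step_arm(motion=[[[0,0,0,0,0,-5],[0,0,0,0,0,-8],[0,0,0,0,0,-10],[0,0,0,0,0,-10],[0,0,0,0,0,-10],[0,0,0,0,0,-10],[0,0,0,0,0,-10],[0,0,0,0,0,-10],[0,0,0,0,0,-10],[0,0,0,0,0,-10]]])

```text
clock: 12.75
position: [0.5653, -0.2248, 0.3163]
ee_rot: [0.703, -0.078, -0.119, 0.697]
ft_force: [-0.2, 0.2, -3.0]
grip_width: 0.0518
finger_force: 63.4
```

Request:
step_arm(motion=[[[0,0,0,0,0,-10],[0,0,0,0,0,-10],[0,0,0,0,0,-10],[0,0,0,0,0,-10],[0,0,0,0,0,-10],[0,0,0,0,0,-10],[0,0,0,0,0,-10],[0,0,0,0,0,-8],[0,0,0,0,0,-6],[0,0,0,0,0,-3]]])

```text
clock: 14.0
position: [0.5653, -0.2248, 0.3163]
ee_rot: [-0.564, -0.426, 0.566, -0.424]
ft_force: [-0.3, 0.2, -2.8]
grip_width: 0.0524
finger_force: 63.4
```

```bash
python3 - <<'E'
from h import *
p,T=st()
print("tray edge",ray("top",[[112,152],[103,265]],.1).round(3))
E
```

```text
t 14.0 p [ 0.5653 -0.2248  0.3163] x [-0.002  0.001 -1.   ] y [ 0.961 -0.277 -0.002] z [-0.277 -0.961  0.   ] q [ 0.332  0.616 -0.582  0.992 -1.782  1.883] F [-0.3  0.2 -2.8] w 0.0524 g 63.4
tray edge [[0.769 0.541 0.1  ]
 [0.442 0.56  0.1  ]]
```

Request:
step_arm(motion=[[[0,0,0,4,0,0],[0,0,0,7,0,0],[0,0,0,7,0,0],[0,0,0,6,0,0],[0,-0.013,-0.016,0,0,0],[0,-0.026,-0.033,0,0,0],[0,-0.026,-0.033,0,0,0],[0,-0.026,-0.033,0,0,0],[0,-0.026,-0.033,0,0,0],[0,-0.013,-0.016,0,0,0]]])

```text
clock: 15.25
position: [0.5715, -0.0128, 0.3162]
ee_rot: [0.641, 0.299, -0.641, 0.3]
ft_force: [1.1, 0.4, -2.6]
grip_width: 0.0525
finger_force: 63.5
```

```bash
python3 - <<'E'
from h import *
p,T=st();print((T.T@(np.array([.577,.191,.316])-p)).round(4))
E
```

```text
t 15.25 p [ 0.5715 -0.0128  0.3162] x [ 0. -0. -1.] y [ 0.767 -0.641  0.   ] z [-0.641 -0.767  0.   ] q [ 0.52   0.839  0.008  0.465 -2.255  1.878] F [ 1.1  0.4 -2.6] w 0.0525 g 63.5
[ 0.0002 -0.1265 -0.16  ]
```

Request:
step_arm(motion=[[[0,-0.01,-0.012,0,0,0],[0,-0.02,-0.026,0,0,0],[0,-0.025,-0.032,0,0,0],[0,-0.025,-0.032,0,0,0],[0,-0.024,-0.03,0,0,0],[0,-0.016,-0.02,0,0,0],[0,-0.0065,-0.008,0,0,0],[0.02,0,0,0,0,0],[0.02,0,0,0,0,0],[0.01,0,0,0,0,0]]])

```text
clock: 16.5
position: [0.5775, 0.1871, 0.264]
ee_rot: [-0.64, -0.298, 0.642, -0.298]
ft_force: [0.2, -0.3, -2.3]
grip_width: 0.0524
finger_force: 63.5
```

```bash
python3 - <<'E'
from h import *
p,T=st();im,d=r.camera("scene");t,d2=r.camera("top");np.savez("pics/p3.npz",d=d,d2=d2)
cv2.imwrite("pics/s3.png",np.hstack([im[60:380,250:640],t[100:420,100:500]])[:,:,::-1])
P=cloud("scene",d);w=(P[...,2]>.1)&(abs(P[...,0]-p[0])<.045)&(abs(P[...,1]-p[1])<.045)
q=P[w];print(len(q),np.percentile(q,[1,50,99],axis=0).round(3))
E
```

```text
t 16.5 p [0.5775 0.1871 0.264 ] x [-0.003 -0.002 -1.   ] y [ 0.764 -0.645 -0.001] z [-0.645 -0.764  0.003] q [ 0.719  1.027  0.369  0.244 -2.472  1.764] F [ 0.2 -0.3 -2.3] w 0.0524 g 63.5
1206 [[0.563 0.157 0.177]
 [0.596 0.182 0.285]
 [0.621 0.23  0.351]]
```

View pics/s3.png

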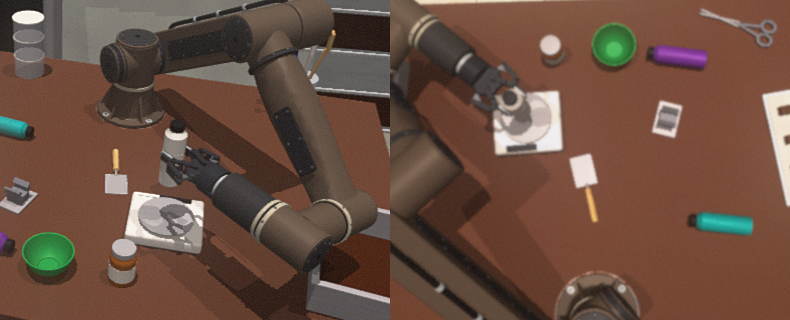

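The left half shows the bottle upright at (173,150), cap up, above the pan. The wrist/forearm joint at (345,215) is close to the tray, so I check that clearance before descending.

```bash
python3 - <<'E'
from h import *
z=np.load("pics/p3.npz");P=cloud("scene",z["d"]);ok=z["d"]>0
P0=cloud("scene",np.load("pics/scene0.npy"))
M=ok&(np.load("pics/scene0.npy")-z["d"]>.03)&(P[...,2]>.12)
q=P[M];ax=np.array([.643,.766])
t=(q[:,:2]-[.577,.191])@ax;b=(q[:,:2]-[.577,.191])@[-ax[1],ax[0]]
for lo in np.arange(.05,.6,.05):
    s=(t>=lo)&(t<lo+.05)&(q[:,2]<.55)
    if s.sum()>5: print("t",lo.round(2),s.sum(),"b",np.percentile(b[s],[1,99]).round(3),"z",np.percentile(q[s,2],[1,99]).round(3),"xy of lowest",q[s][np.argsort(q[s,2])[:5]].mean(0).round(3))
tr=ok&(P0[...,1]>.45)&(P0[...,2]>.05)&(P0[...,2]<.2)&(P0[...,0]>.3)&(P0[...,0]<1);u=P0[tr]
u=u[(u[:,1]>.5)];print("tray",np.percentile(u,[1,50,99],axis=0).round(3))
E
```

```text
t 0.05 3142 b [-0.072  0.399] z [0.257 0.548] xy of lowest [0.66  0.207 0.251]
t 0.1 1974 b [-0.044  0.251] z [0.25  0.487] xy of lowest [0.687 0.27  0.241]
t 0.15 2176 b [-0.052  0.247] z [0.247 0.451] xy of lowest [0.726 0.307 0.235]
t 0.2 2371 b [-0.053  0.236] z [0.245 0.412] xy of lowest [0.748 0.33  0.236]
t 0.25 2331 b [-0.054  0.227] z [0.244 0.368] xy of lowest [0.788 0.376 0.236]
t 0.3 2398 b [-0.056  0.231] z [0.241 0.323] xy of lowest [0.814 0.41  0.231]
t 0.35 3073 b [-0.055  0.248] z [0.212 0.313] xy of lowest [0.66  0.639 0.199]
t 0.4 1065 b [-0.054  0.237] z [0.215 0.313] xy of lowest [0.656 0.648 0.21 ]
tray [[0.452 0.543 0.05 ]
 [0.636 0.637 0.088]
 [0.785 0.752 0.112]]
```

The tray would be hit: the forearm end at about (0.66,0.64) would drop to roughly 0.09 m against the 0.11 m tray. The wrist has a lateral offset along joint 5's axis, so I refit the model with that included and look for a clear heading.

```bash
cat > fk.py <<'E'
from h import *
from scipy.optimize import least_squares
def rot(ax,t): return R.from_rotvec(np.array(ax)*t).as_matrix()
def fk(q,k):   # returns W (forearm end), p, tool z, elbow
    a1,a2,d4,e,d1,s,L,o,oe=k
    A=rot([0,0,1],q[0]);D=q[1]-q[2]
    el=np.array([a1+a2*np.sin(q[1]),s,d1+a2*np.cos(q[1])])
    F=rot([0,1,0],D)                        # x fwd along forearm, z up
    W=el+F@[d4,0,e]
    G=F@rot([1,0,0],S4*q[3]);H=G@rot([0,1,0],-q[4])
    tz=H@[1,0,0];a5=G@[0,1,0]
    p=W+o*a5+H@[L,0,oe]
    return A@W,A@p,A@tz,A@el
S4=1
E
python3 - <<'E'
import fk;from fk import *
A=np.loadtxt("log.txt");A=np.vstack([A,[1.491,.359,.0115,0,-1.224,-.288,.243,.6295,.2477,.983,-.183,0,.001]])
for fk.S4 in(1,-1):
    def f(k):
        out=[]
        for a in A:
            W,p,tz,_=fk.fk(a[:6],k);out+=[p-a[6:9],tz-R.from_quat(a[9:]).as_matrix()[:,2]]
        return np.r_[np.concatenate(out),.001*(k-k0)]
    k0=np.array([0,.5,.5,0,.3,0,.37,-.19,0.]);o=least_squares(f,k0);E=f(o.x)[:-9].reshape(-1,6)
    print(fk.S4,o.x.round(4),np.abs(E[:,:3]).max().round(4),np.abs(E[:,3:]).max().round(4))
    if np.abs(E).max()<.02: np.save("k.npy",np.r_[fk.S4,o.x])
E
```

```text
Traceback (most recent call last):
AttributeError: 'function' object has no attribute 'fk'
```

```bash
cat > run.py <<'E'
import fk as m
from h import *
from scipy.optimize import least_squares
A=np.loadtxt("log.txt");A=np.vstack([A,[1.491,.359,.0115,0,-1.224,-.288,.243,.6295,.2477,.983,-.183,0,.001]])
best=None
for s4 in(1,-1):
    m.S4=s4
    def f(k):
        out=[]
        for a in A:
            W,p,tz,_=m.fk(a[:6],k);out+=[p-a[6:9],tz-R.from_quat(a[9:]).as_matrix()[:,2]]
        return np.r_[np.concatenate(out),.001*(k-k0)]
    k0=np.array([0,.5,.5,0,.3,0,.37,-.19,0.]);o=least_squares(f,k0);E=f(o.x)[:-9].reshape(-1,6)
    print(s4,o.x.round(4),np.abs(E[:,:3]).max().round(4),np.abs(E[:,3:]).max().round(4))
    if best is None or o.cost<best[0]: best=(o.cost,s4,o.x)
_,m.S4,k=best
def Hm(q): return m.rot([0,0,1],q[0])@m.rot([0,1,0],q[1]-q[2])@m.rot([1,0,0],m.S4*q[3])@m.rot([0,1,0],-q[4])
for a in A:
    x=Hm(a)[:,1:].T@R.from_quat(a[9:]).as_matrix()[:,0];print("q6",a[5].round(3),"ang",np.arctan2(x[1],x[0]).round(3))
lo=[-3.07,-1.43,-1.02,-3.03,-3.05];hi=[3.07,2.12,1.25,1.67,0]
for phi in (*range(30,181,15),-165,-150,-135):
  for z in (.142,.3):
    t=np.array([np.cos(np.radians(phi)),np.sin(np.radians(phi)),0]);P=np.array([.577,.191,z]);b=None
    for g in ([.2,.9,-.5,-1.5,-1.6],[.7,1,.3,.3,-2.4],[.2,.9,-.9,-2,-1.5],[-.3,.9,-.3,-1,-2]):
        s=least_squares(lambda q:np.r_[m.fk(q,k)[1]-P,.3*(m.fk(q,k)[2]-t)],g,bounds=(lo,hi))
        if b is None or s.cost<b.cost-1e-8:b=s
    q=b.x;W,p,tz,el=m.fk(q,k);x=Hm(q)[:,1:].T@[0,0,-1]
    print(phi,z,"err",np.linalg.norm(b.fun).round(3),"q",q.round(2),"ang6",np.arctan2(x[1],x[0]).round(2),"W",W.round(2),"hand end",(p-k[6]*tz).round(2),"el",el.round(2))
E
python3 run.py
```

```text
1 [ 0.176   0.1296  0.5577 -0.2751  0.6596 -0.6585  0.0749  0.4318 -0.027 ] 0.1619 1.5483
-1 [ 2.000e-04  6.014e-01  4.634e-01 -0.000e+00  1.988e-01 -2.000e-04
  3.562e-01 -1.917e-01 -1.000e-04] 0.0002 0.0013
q6 -0.198 ang -2.944
q6 -0.223 ang -2.919
q6 -0.223 ang -2.919
q6 -1.263 ang -1.878
q6 -1.261 ang -1.88
q6 1.883 ang 1.259
q6 1.878 ang 1.264
q6 1.764 ang 1.377
q6 -0.288 ang -2.853
30 0.142 err 0.0 q [-0.39  0.9  -0.84 -2.22 -1.67] ang6 1.44 W [ 0.36 -0.15  0.12] hand end [0.27 0.01 0.14] el [ 0.43 -0.18  0.57]
30 0.3 err 0.0 q [-0.37  0.26 -0.8  -2.18 -1.26] ang6 1.99 W [ 0.36 -0.14  0.38] hand end [0.27 0.01 0.3 ] el [ 0.14 -0.06  0.78]
45 0.142 err 0.0 q [-0.4   0.77 -0.63 -1.95 -1.51] ang6 1.73 W [ 0.46 -0.19  0.17] hand end [ 0.33 -0.06  0.14] el [ 0.39 -0.16  0.63]
45 0.3 err 0.0 q [-0.37  0.29 -0.6  -1.9  -1.32] ang6 2.21 W [ 0.43 -0.17  0.41] hand end [ 0.33 -0.06  0.3 ] el [ 0.16 -0.06  0.77]
60 0.142 err 0.0 q [-0.36  0.74 -0.42 -1.72 -1.51] ang6 1.97 W [ 0.55 -0.21  0.22] hand end [ 0.4  -0.12  0.14] el [ 0.38 -0.14  0.64]
60 0.3 err 0.0 q [-0.34  0.37 -0.41 -1.7  -1
[... 2245 characters left out ...]
1 W [0.88 0.45 0.22] hand end [0.92 0.28 0.14] el [0.5  0.26 0.41]
-165 0.3 err 0.0 q [ 0.42  1.03  0.9  -0.9  -2.94] ang6 2.46 W [0.89 0.4  0.45] hand end [0.92 0.28 0.3 ] el [0.47 0.21 0.51]
-150 0.142 err 0.0 q [ 0.59  1.21  0.64 -0.13 -2.57] ang6 1.68 W [0.79 0.53 0.16] hand end [0.89 0.37 0.14] el [0.47 0.32 0.41]
-150 0.3 err 0.0 q [ 0.59  1.05  0.68 -0.19 -2.77] ang6 1.75 W [0.79 0.53 0.33] hand end [0.89 0.37 0.3 ] el [0.43 0.29 0.5 ]
-135 0.142 err 0.0 q [ 0.69  1.18  0.45  0.14 -2.41] ang6 1.47 W [0.69 0.58 0.12] hand end [0.83 0.44 0.14] el [0.43 0.36 0.43]
-135 0.3 err 0.0 q [ 0.69  1.01  0.45  0.17 -2.58] ang6 1.42 W [0.69 0.58 0.27] hand end [0.83 0.44 0.3 ] el [0.39 0.33 0.52]
```

The model now fits to 0.2 mm. Heading -165° at the pan is reachable, keeps the forearm end near (0.88,0.45,0.22) clear of the tray, and clears the jar. I yaw 35° at the current height, then descend.

Request:
step_arm(motion=[[[0,0,0,2,0,0],[0,0,0,4,0,0],[0,0,0,4,0,0],[0,0,0,4,0,0],[0,0,0,4.5,0,0],[0,0,0,4.5,0,0],[0,0,0,4.5,0,0],[0,0,0,4.5,0,0],[0,0,0,3,0,0],[0,0,0,0,0,0]]])

```text
clock: 17.85
position: [0.5788, 0.1858, 0.2679]
ee_rot: [0.702, 0.091, -0.7, 0.09]
ft_force: [0.8, -0.7, -2.7]
grip_width: 0.0523
finger_force: 63.5
```

```bash
cat >> run.py <<'E'
print("====")
for P in ([.577,.191,.142],[.635,.206,.145],[.655,.212,.145],[.655,.212,.25],[.577,.191,.25]):
    t=np.array([np.cos(np.radians(-165)),np.sin(np.radians(-165)),0])
    s=least_squares(lambda q:np.r_[m.fk(q,k)[1]-P,.3*(m.fk(q,k)[2]-t)],[.48,1.2,.79,-.5,-2.67],bounds=(lo,hi));print(P,np.linalg.norm(s.fun).round(4),s.x.round(3),m.fk(s.x,k)[0].round(3))
E
python3 run.py | sed -n '/====/,$p'; python3 - <<'E'
from h import *
p,T=st();im,d=r.camera("wrist");cv2.imwrite("pics/w4.png",im[:,:,::-1]);np.savez("pics/w4.npz",p=p,T=T,d=d)
print((T.T@(np.array([.577,.191,.264])-p)).round(4))
E
```

```text
====
[0.577, 0.191, 0.142] 0.0 [ 0.475  1.206  0.786 -0.488 -2.673] [0.876 0.451 0.224]
[0.635, 0.206, 0.145] 0.0 [ 0.429  1.305  1.135 -0.784 -2.904] [0.943 0.431 0.278]
[0.655, 0.212, 0.145] 0.0062 [ 0.394  1.327  1.25  -1.01  -2.987] [0.966 0.402 0.309]
[0.655, 0.212, 0.25] 0.0264 [ 0.345  1.173  1.2   -1.295 -3.05 ] [0.958 0.344 0.445]
[0.577, 0.191, 0.25] 0.0 [ 0.455  1.085  0.836 -0.671 -2.828] [0.881 0.431 0.365]
t 17.85 p [0.5788 0.1858 0.2679] x [ 0.003  0.002 -1.   ] y [ 0.254 -0.967 -0.001] z [-0.967 -0.254 -0.003] q [ 0.442  1.066  0.853 -0.716 -2.859  0.876] F [ 0.8 -0.7 -2.7] w 0.0523 g 63.5
[ 0.0039 -0.0055  0.0005]
```

View pics/w4.png

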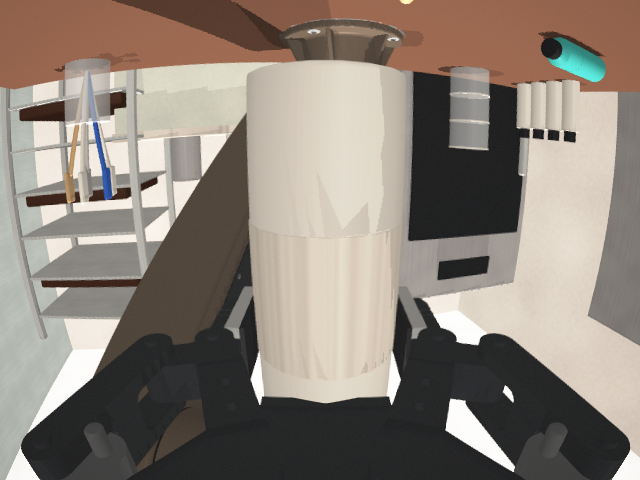

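The wrist view shows the bottle straight in the grip, base edge at row 65 as before, so it has not slipped. I descend to just above the pan.

Request:
step_arm(motion=[[[0.005,-0.002,0,0,0,0],[0.012,-0.002,0,0,0,0],[0.015,-0.0015,0,0,0,0],[0.015,0,0,0,0,0],[0.015,0,0,0,0,0],[0.015,0,0,0,0,0],[0.014,0,0,0,0,0],[0.008,0,0,0,0,0],[0.003,0,0,0,0,0],[0,0,0,0,0,0]]])

```text
clock: 19.15
position: [0.5763, 0.1935, 0.1645]
ee_rot: [0.701, 0.092, -0.701, 0.092]
ft_force: [0.6, 1.3, -2.1]
grip_width: 0.0523
finger_force: 63.5
```

```bash
python3 - <<'E'
from h import *
p,T=st();im,d=r.camera("scene");t,d2=r.camera("top")
a=im[130:330,330:530];b=t[150:350,150:350]
cv2.imwrite("pics/s5.png",np.hstack([cv2.resize(a,(400,400)),cv2.resize(b,(400,400))])[:,:,::-1])
E
```

```text
t 19.15 p [0.5763 0.1935 0.1645] x [ 0.  0. -1.] y [ 0.258 -0.966  0.   ] z [-0.966 -0.258 -0.   ] q [ 0.474  1.18   0.792 -0.52  -2.701  1.092] F [ 0.6  1.3 -2.1] w 0.0523 g 63.5
```

View pics/s5.png

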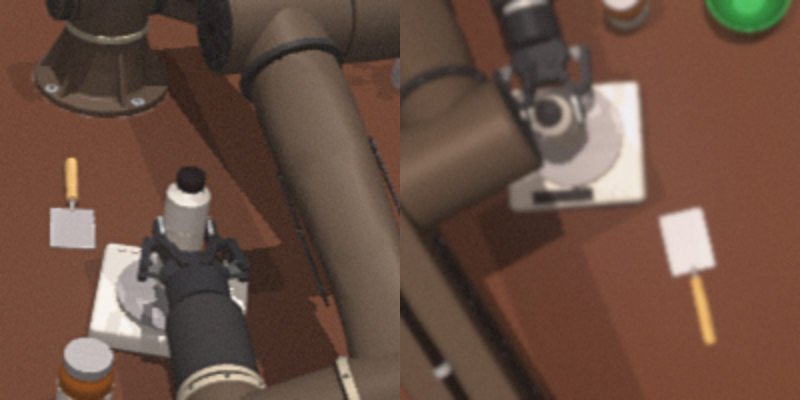

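Both views show the bottle upright above the pan, centred, with the hand clear of the jar. Now a slow approach to contact.

Request:
step_arm(motion=[[[0.003,0,0,0,0,0],[0.003,0,0,0,0,0],[0.003,0,0,0,0,0],[0.003,0,0,0,0,0],[0.003,0,0,0,0,0],[0.001,0,0,0,0,0],[0.001,0,0,0,0,0],[0.001,0,0,0,0,0],[0,0,0,0,0,0],[0,0,0,0,0,0]]])

```text
clock: 20.5
position: [0.5762, 0.1936, 0.1464]
ee_rot: [0.701, 0.092, -0.701, 0.092]
ft_force: [-0.2, -0.2, -1.6]
grip_width: 0.0518
finger_force: 63.5
```

Request:
step_arm(motion=[[[0.0005,0,0,0,0,0],[0,0,0,0,0,0],[0.0005,0,0,0,0,0],[0,0,0,0,0,0],[0.0005,0,0,0,0,0],[0,0,0,0,0,0],[0,0,0,0,0,0],[0,0,0,0,0,0],[0,0,0,0,0,0],[0,0,0,0,0,0]]])

```text
clock: 21.75
position: [0.5763, 0.1934, 0.146]
ee_rot: [-0.701, -0.092, 0.701, -0.092]
ft_force: [-1.7, 0.7, 7.1]
grip_width: 0.0523
finger_force: 63.4
```

Contact: Fz went from about -2 to +7 N. I release.

Request:
step_arm(motion=[[[0,0,0,0,0,0],[0,0,0,0,0,0],[0,0,0,0,0,0],[0,0,0,0,0,0],[0,0,0,0,0,0],[0,0,0,0,0,0],[0,0,0,0,0,0],[0,0,0,0,0,0],[0,0,0,0,0,0],[0,0,0,0,0,0]]], fingers=1, force=20)

```text
clock: 23.0
position: [0.5762, 0.1936, 0.1448]
ee_rot: [-0.701, -0.092, 0.701, -0.092]
ft_force: [0.4, -0.0, 0.1]
grip_width: 0.0854
finger_force: 0.0
```

```bash
python3 - <<'E'
from h import *
p,T=st();im,d=r.camera("wrist");cv2.imwrite("pics/w6.png",im[:,:,::-1])
E
```

```text
t 23.0 p [0.5762 0.1936 0.1448] x [-0.  0. -1.] y [ 0.258 -0.966 -0.   ] z [-0.966 -0.258  0.   ] q [ 0.476  1.203  0.789 -0.499 -2.678  1.117] F [ 0.4 -0.   0.1] w 0.0854 g 0.0
```

View pics/w6.png

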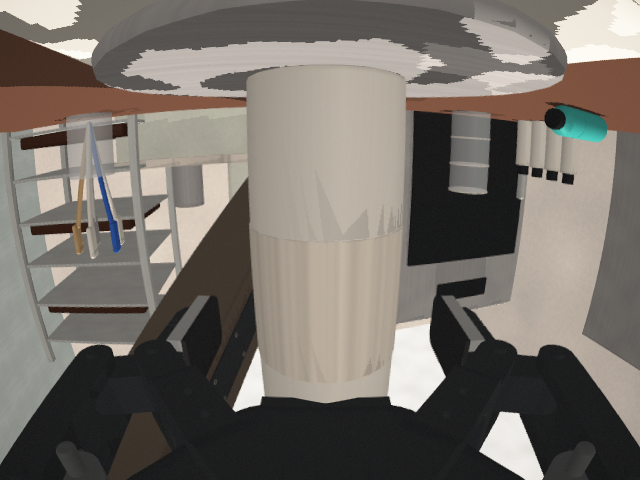

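The bottle (248–405) stands upright in the middle of the pan (95–565), with both fingers free. I retreat.

Request:
step_arm(motion=[[[0,0,-0.003,0,0,0],[0,0,-0.005,0,0,0],[0,0,-0.007,0,0,0],[0,0,-0.008,0,0,0],[0,0,-0.008,0,0,0],[0,0,-0.008,0,0,0],[0,0,-0.008,0,0,0],[0,0,-0.008,0,0,0],[0,0,-0.005,0,0,0],[0,0,0,0,0,0]]])

```text
clock: 24.3
position: [0.6347, 0.2085, 0.1445]
ee_rot: [0.701, 0.092, -0.701, 0.091]
ft_force: [-0.4, 0.4, -0.8]
grip_width: 0.0855
finger_force: 0.0
```

```bash
python3 - <<'E'
from h import *
p,T=st();im,d=r.camera("scene")
cv2.imwrite("pics/s7.png",cv2.resize(im[130:400,230:590],(720,540))[:,:,::-1])
E
```

```text
t 24.3 p [0.6347 0.2085 0.1445] x [ 0.001  0.001 -1.   ] y [ 0.257 -0.966 -0.   ] z [-0.966 -0.257 -0.001] q [ 0.428  1.305  1.141 -0.801 -2.906  0.784] F [-0.4  0.4 -0.8] w 0.0855 g 0.0
```

View pics/s7.png

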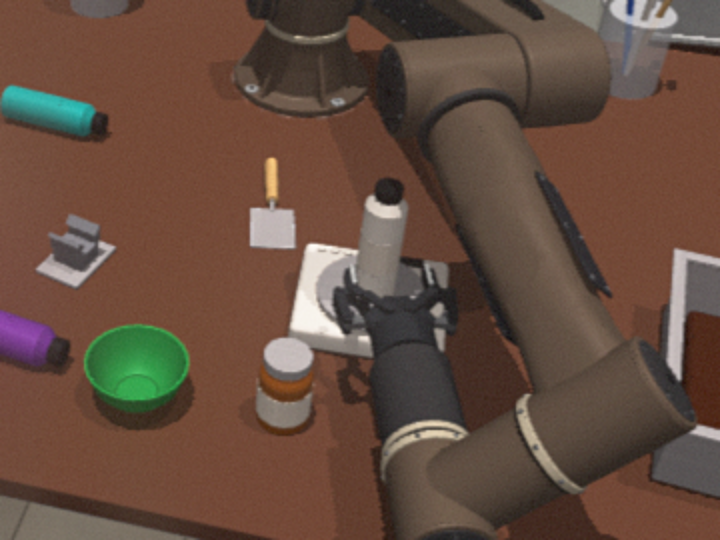

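The scene view shows the bottle standing upright on the pan, the open gripper withdrawn, and the bowl, jar and spatula where they were. Handing in.

```bash
python3 -c "
from workcell import r
print(r.close_job())"
```

```text
the job is handed in; nothing more can be done
None
```

The white bottle was held cap down for about 2.5 s, then turned upright and stood base down near the centre of the scale's pan; the gripper was withdrawn, the bowl, jar and spatula were left untouched, and the job was handed in at about 24 s.

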